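# Lock the jar clamp, loosen the cap, release the clamp

### The arm

A 6-joint arm with a two-finger parallel gripper is mounted at the origin on the work surface. World frame = base frame: x ahead of the robot, y to its left, z up, the work surface at z = 0. Lengths are in m, angles in rad, forces in N, time in s.
With the tool pointing down it reaches from about 0.375 to 0.9 m from the base axis. Payload 3.1 kg.
Tool frame: the origin (TCP) lies between the finger pads; the fingertips stand 8 mm ahead of it and the grasp point (between the pads) lies 11 mm behind it; z points along the fingers, y is the line along which they close (so a half turn about z gives the same grasp; the last joint's range is limited). The gripper opens to 85 mm and grips with 20 to 120 N. Pads are 22 mm wide; open, the fingers measure 114 mm over their backs; the gripper's body (76 mm by 85 mm) begins 54 mm behind the grasp point. The pads swing forward as they close: fully open they stand 13 mm farther back than shut.
Start: joints at [-1.363, 0.527, 1.433, -0, 1.181, -0.178], TCP at [0.236, -0.579, 0.239] pointing down, gripper open.
Joint ranges: [-3.08, 3.08], [-0.75, 2.2], [0.22, 2.44], [-1.43, 4.57], [0, 2.65], [-2.85, 2.85]. Speed limits (rad/s): [2.79, 2.79, 3.14, 3.14, 3.14, 3.14].

### API

Orientations are given as a unit quaternion [x, y, z, w].
In Python, from station import readout, cams, sign_off gives the robot as it stands.
- The arm moves only by the tool send_rows, never from a script. Its argument "commands" is text: rows parted by semicolons, each of 5 numbers parted by spaces: the finger opening in mm, from 0 to 85.4, then the shift along the tool's x, y, z each as a share of 0.02 m, from -1 to 1, then the turn about the tool's z as a share of 4 degrees, from -1 to 1. In form: grip dx dy dz spin; .... A call has 1 to 20 rows; each row shifts and turns the commanded pose from where the row before left it, along the tool's axes as they then stand; what a row does not reach is not made up. A row lasts 1/12 s, in which the tool goes at most 41.7 mm and 7.16 degrees, less where a joint would pass 70% of its speed; a pose out of reach is approached as far as the arm can. A call with a number of a shift or a turn outside -1 to 1 is refused whole. A call with a gripper value outside its range is refused whole. The fingers move at their own pace and stop on an object; "grip_force" is the grip in N (left out, the last holds). Time passes only in rows, so rows that do not move let the fingers close. It gives the time, the measured TCP pose, the force, the opening and the grip force at its end, in the units of the state.
- readout.sense(): the state, without advancing time (a new reading comes with each control period).
- cams.snapshot(name): name is "scene" or "top"; returns a dict with "pixels" (480x640x3 uint8, red, green, blue), "intrinsics" (3x3 intrinsics, pixels), "eye" and "rotation" of the camera in the world. Camera axes: x right, y down, z forward; pixel columns grow to the right and rows downward; lengths in m; the calibration is good to about 2 mm. A picture is of the moment at which its call begins. There is no depth.
- sign_off(): hands the job in; it is judged then, once.
The state is a dict: "t": time; "q": joint angles; "qd": joint speeds; "tau": joint torques, N m; "tcp_pos": TCP position; "tool_rot": TCP orientation; "force": force on the tool from outside, world axes, zero at the start; "ft_torque": the same for the moment, N m; "finger_gap": opening from 0.0 (shut) to 1.0 (fully open); "gripper_force": force on a finger pad.
Only numpy, scipy, OpenCV 4.12 (cv2) and the standard library are available. Lean on these libraries where they do the work, as an engineer would, in place of code of your own. Each camera call takes 0.05 s, during which the arm holds its last target. There are 200 camera calls.

### The job

Kick the jar clamp's lever fully down so that it stays down by itself and grips the jar, then loosen the jar's cap by about a quarter turn anticlockwise while the jar is clamped. Finally flick the lever back up to release the jar, and leave the jar standing upright in the clamp with its cap on; do not lift the jar or disturb the four things lying around it.

Things in the scene. Friction and masses are not known exactly. Their poses are not given: they have to be found in the camera images.
- clamp: Grey steel jar clamp fixed on the bench. Origin on the bench straight below the lever's hinge; +x points level from hinge to jar, z up. Base plate 185 x 110 x 8 mm (x -28 to 158). Two grey cheeks, 75 mm high, carry the hinge. A V back stop, 75 mm high, stands beyond the jar; a rubber pad (50 to 74 mm high) pushes the jar into the V as the lever goes down.
- jar_place (a point): Where the jar's underside centre belongs: on the base plate, clamp x = 94, y = 0, z = 8 mm. Nothing is above the jar.
- guard_rim (a point): Middle of the lower front edge of the clear splash guard over the lever: clamp x = -99, 222 mm high. The guard spans clamp x -99 to -49, y -153 to 153, top 234 mm high, on aluminium legs at y = +-150. Reach the lever with the tool leaning 20 to 40 degrees, fingers pointing down and to clamp +x, coming from the -x side; a vertical gripper would hit the guard.
- lever (a joint): Lever angle, rad: 0 = up, released (points to clamp -x, 0.65 above level); 0.65 = fully down, locked (level). A light spring holds it up. Pushing takes up to about 4 N at the paddle; past centre (0.43) it stays down (reads 0.62 to 0.65) by itself while the jar is in place. Releasing takes about 3 N and 30 mm of lift at the paddle, then it springs up by itself.
- lever_paddle (a point): Centre of the top face of the steel paddle at the lever's end, 115 mm from the hinge. Paddle: 30 mm long (100 to 130 mm from the hinge along the lever), 46 wide, 8 thick, its middle plane through the hinge axis. The rest is a 12 mm round bar. When locked the paddle's underside is 58 mm above the bench with nothing beneath it.
- lever_hinge (a point): On the lever's hinge axis, 62 mm above the bench.
- jar: Upright round glass jar, 70 mm diameter and 70 mm high up to the shoulder, 100 mm high with cap, about 0.43 kg. Origin at the centre of its underside, z up. Stands loose in the clamp with 2 to 3 mm play until the lever is down.
- cap (a joint): Turn of the jar's cap in rad seen from above, anticlockwise positive; 0 = tight, stop at 2.0. It stays where left and takes about 0.2 N m to turn; the unclamped jar would turn along with it. The cap does not rise as it turns and cannot come off.
- cap_top (a point): Centre of the top of the ribbed steel cap: 58 mm diameter, 22 mm high, its top 100 mm above the jar's underside.
- scraper: Black plastic groove scraper, 140 x 50 x 6 mm, lying flat; bystander. Origin at the underside of its blade.
- brush: Bamboo-backed bristle brush, 130 x 50 x 36 mm; bystander. Origin at the centre of its underside.
- wax: Yellow wax block 100 x 45 x 30 mm; bystander. Origin at the centre of its underside.
- file_guide: Aluminium file guide, an angle piece 120 x 60 x 40 mm with two black knobs; bystander. Origin at the centre of its underside.
Mind the look-alikes: they are no part of the job. There is more than one size of the jar; the one meant has the size given above.

How it is judged:
On the way, in this order (a step that is already met when the one before it is completed fails the run):
1. the lever is fully down and stays there with the fingers touching nothing (value of joint lever above 0.57 rad and contact force between the fingers and anything else below 0.3 N), for 0.3 s.
2. the cap has been loosened to at least 1.1 rad while the lever is down (value of joint cap above 1.1 rad and value of joint lever above 0.57 rad), for 0.2 s.
At the end, for the whole second after the job is handed in: The lever is up (below 0.12 rad), the cap is at 1.1 rad or more, and the jar stands still and upright (within 0.08 rad) on the clamp's base plate in its place (x 84 to 104 mm, y within 12 mm in the clamp's frame, not raised by more than 4 mm) (value of joint lever below 0.12 rad and value of joint cap above 1.1 rad and angle between jar's own z axis and vertical below 0.08 rad and z of jar in the frame of clamp below 0.012 m and x of jar in the frame of clamp between 0.084 and 0.104 m and y of jar in the frame of clamp between -0.012 and 0.012 m and linear speed of jar below 0.02 m/s); the robot touches nothing.
It fails at once if the jar is lifted out of the clamp or tipped (z of jar in the frame of clamp above 0.03 m or angle between jar's own z axis and vertical above 0.35 rad).
It fails at once if a bystander is moved by more than 20 mm (distance of any of scraper, brush, wax, file_guide from where it was at the start of the episode above 0.02 m).
It also fails if it takes over 72 s, if anything falls off the work surface, if the arm or the gripper's body presses on something with over 40 N, if the wrist force passes 120 N, or if a joint passes its speed limit or range.

## Working session

There is one attempt and no reset: what is moved stays moved. The work goes in short steps, Python scripts to look and compute and a tool call to move; the robot and the scene stay as the last step left them, time stands still between calls to the robot, and variables do not carry over. Pictures are saved under pics/ and viewed, at most 10 in all, crops included, and the job is handed in when it is done.

Besides the shell and the picture viewer there is one more tool, called as name(argument=value, ...) on one line, values as JSON. send_rows: Moves the arm, as the interface text tells. Its arguments: {"type":"object","properties":{"commands":{"type":"string"},"grip_force":{"type":"number"}},"required":["commands"]}

```bash
ls; mkdir -p pics
python3 - <<'E'
from station import readout, cams
import cv2
s=readout.sense();print({k:s[k] for k in('t','tcp_pos','tool_rot','finger_gap')})
for n in('scene','top'):
    d=cams.snapshot(n);cv2.imwrite(f'pics/{n}0.png',d['pixels'][:,:,::-1]);print(n,d['intrinsics'],d['eye'],d['rotation'])
E
```

```text
pics
{'t': 0.0, 'tcp_pos': array([ 0.23565314, -0.57812561,  0.23830643]), 'tool_rot': array([ 9.81355711e-01,  1.92197204e-01, -2.51407699e-05, -1.09692011e-03]), 'finger_gap': 0.997823988361745}
scene [[539.14897839   0.         316.86336431]
 [  0.         539.14897839 236.62043077]
 [  0.           0.           1.        ]] [1.06795027 0.70123983 0.97218816] [ 0.2752718   0.8810089  -0.3660162  -0.11866293]
top [[485.70636975   0.         320.29093639]
 [  0.         485.70636975 233.00673519]
 [  0.           0.           1.        ]] [0.52262028 0.04466638 1.02239686] [-0.69896348  0.71403765 -0.03338004  0.02204651]
```

View pics/top0.png

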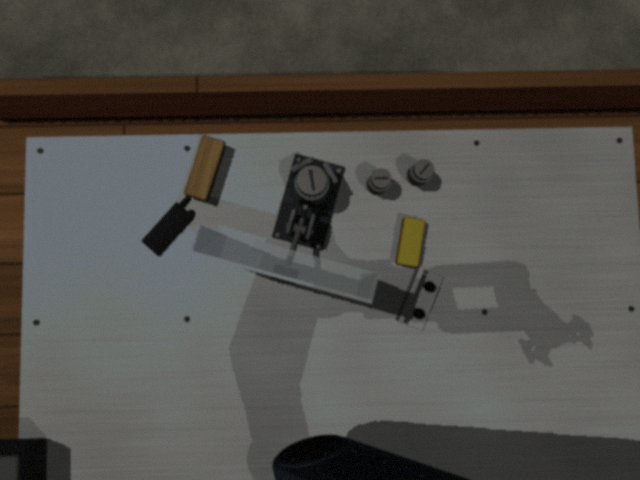

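View pics/scene0.png

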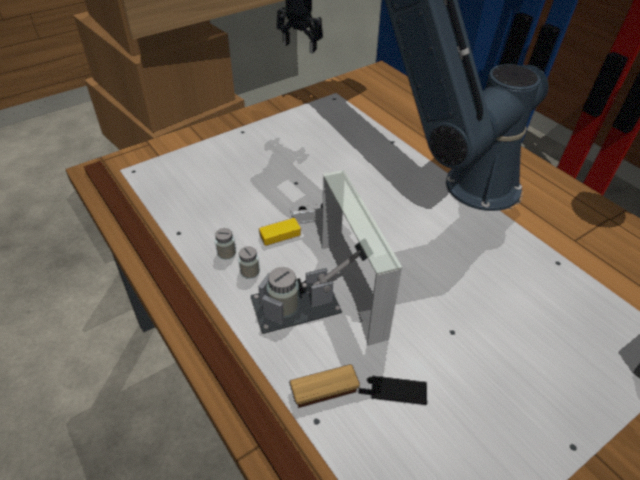

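Candidates for the jar: top (312,182) standing in the clamp, and loose ones at (378,181) and (421,172). The one in the clamp is the largest and fits (70 mm diameter, 100 mm high). I'll confirm this in a crop and by measuring.

```bash
cat > h.py <<'E'
import numpy as np, cv2
from scipy.spatial.transform import Rotation as R
from station import readout, cams
def ray(d,p):
    u=np.linalg.inv(d['intrinsics'])@[p[0],p[1],1.]
    return np.array(d['eye']),R.from_quat(d['rotation']).as_matrix()@u
def plane(d,p,z):
    e,v=ray(d,p); return e+v*(z-e[2])/v[2]
def tri(d1,p1,d2,p2):
    (a,u),(b,v)=ray(d1,p1),ray(d2,p2); u=u/np.linalg.norm(u);v=v/np.linalg.norm(v)
    s=np.linalg.lstsq(np.c_[u,-v],b-a,rcond=None)[0]
    P,Q=a+u*s[0],b+v*s[1]; return (P+Q)/2,np.linalg.norm(P-Q)
def proj(d,P):
    c=R.from_quat(d['rotation']).as_matrix().T@(np.array(P)-d['eye']); q=d['intrinsics']@c; return q[:2]/q[2]
E
python3 - <<'E'
from h import *
t=cams.snapshot('top');s=cams.snapshot('scene')
a=cv2.resize(t['pixels'][140:270,260:440],None,fx=4.4,fy=4.4,interpolation=cv2.INTER_CUBIC)[:,:,::-1]
cv2.imwrite('pics/ctop.png',cv2.convertScaleAbs(a,alpha=1.8,beta=10))
b=cv2.resize(s['pixels'][165:345,205:445],None,fx=3.3,fy=3.3,interpolation=cv2.INTER_CUBIC)[:,:,::-1]
cv2.imwrite('pics/cscene.png',cv2.convertScaleAbs(b,alpha=1.5))
# dark plate
g=cv2.cvtColor(t['pixels'],cv2.COLOR_RGB2GRAY)
for th in(40,50,60,70):
    m=np.zeros_like(g);m[145:255,265:350]=(g[145:255,265:350]<th)*255
    m=cv2.morphologyEx(m,cv2.MORPH_CLOSE,np.ones((9,9)))
    c=max(cv2.findContours(m,0,2)[0],key=cv2.contourArea);r=cv2.minAreaRect(c);bx=cv2.boxPoints(r)
    print(th,r,[plane(t,p,.008)[:2].round(4).tolist() for p in bx])
for p in[(312,182),(378,181),(421,172)]:print(plane(t,p,.108))
E
```

```text
40 ((309.1572265625, 205.22402954101562), (54.19561004638672, 91.32749938964844), 15.64224624633789) [[0.5857, 0.1314], [0.7714, 0.0767], [0.7379, -0.0333], [0.5528, 0.0231]]
50 ((313.1737060546875, 206.43089294433594), (63.31037521362305, 92.3170166015625), 15.610989570617676) [[0.5847, 0.1324], [0.7725, 0.0772], [0.7334, -0.0512], [0.5464, 0.0059]]
60 ((313.41473388671875, 206.34776306152344), (64.7555923461914, 93.18487548828125), 15.751173973083496) [[0.5847, 0.1338], [0.7741, 0.0776], [0.7338, -0.0537], [0.5452, 0.0045]]
70 ((313.32867431640625, 206.61199951171875), (65.36599731445312, 93.98527526855469), 15.64224624633789) [[0.5833, 0.1347], [0.7744, 0.0784], [0.7341, -0.0542], [0.5437, 0.0041]]
[0.69202355 0.0428568  0.108     ]
[ 0.69154572 -0.08308299  0.108     ]
[ 0.70738763 -0.16605898  0.108     ]
```

View pics/ctop.png

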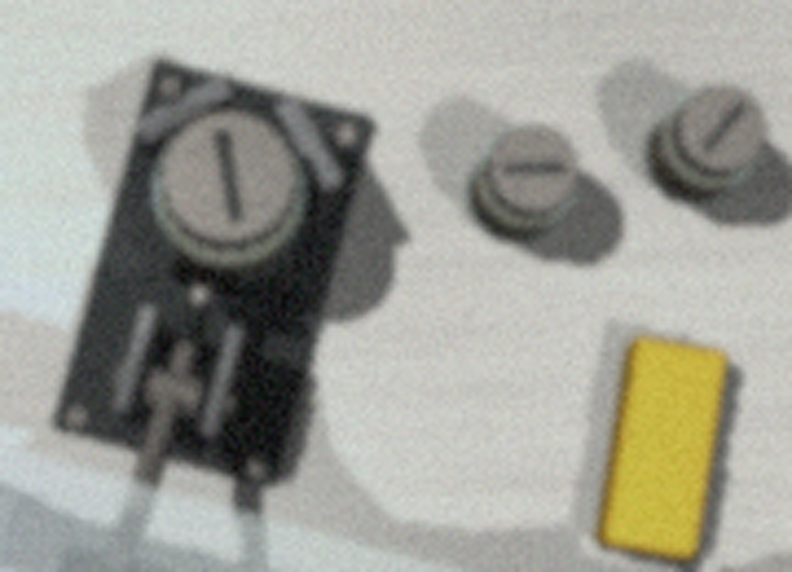

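View pics/cscene.png

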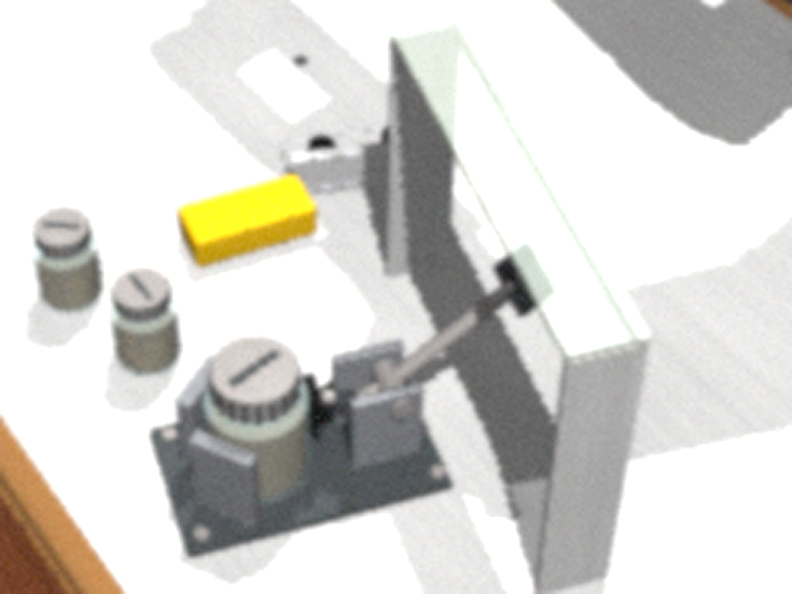

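The crop confirms it: the big jar with the 58 mm cap stands in the V of the clamp, and the two loose ones are small. Next I'll refine the geometry from both views. Rows can't command tilt directly, so I'll also line up the tool heading with the clamp axis.

Run:
```python
from h import *
t=cams.snapshot('top');s=cams.snapshot('scene')
T=lambda x,y:(260+(x+.5)/4.4-.5,140+(y+.5)/4.4-.5); S=lambda x,y:(205+(x+.5)/3.3-.5,165+(y+.5)/3.3-.5)
print('cap',tri(t,T(230,165),s,S(255,370)), plane(t,T(230,165),.108),plane(s,S(255,370),.108))
print('capw',[plane(t,T(*p),.108) for p in[(160,165),(300,165)]])
ct=[plane(t,T(*p),.008) for p in[(157,62),(373,125),(57,430)]]
cs=[plane(s,S(*p),.004) for p in[(190,555),(152,435),(450,487)]]
print('top corners',np.round(ct,4)); print('scene corners FL,FR,BL',np.round(cs,4))
ex=ct[0]-ct[2];print(np.degrees(np.arctan2(ex[1],ex[0])),np.linalg.norm(ex),np.linalg.norm(ct[0]-ct[1]))
# predicted clamp frame -> check
for O,a in[((.5997,.0679),-16.4)]:
  a=np.radians(a);M=lambda x,y,z:np.array([O[0]+x*np.cos(a)-y*np.sin(a),O[1]+x*np.sin(a)+y*np.cos(a),z])
  print('paddle pred',proj(s,M(-.0915,0,.132)),proj(t,M(-.0915,0,.132)), 'guard corners',[proj(s,M(*p)).round(1) for p in[(-.099,.153,.234),(-.049,.153,.234),(-.049,-.153,.234),(-.099,-.153,.234)]],[proj(t,M(*p)).round(1) for p in[(-.099,.153,.234),(-.049,.153,.234),(-.049,-.153,.234),(-.099,-.153,.234)]])
```

```text
cap (array([0.69774318, 0.04549581, 0.11025427]), np.float64(0.008257312810800279)) [0.70144294 0.04287934 0.108     ] [0.69389737 0.04686823 0.108     ]
capw [array([0.70201738, 0.07316772, 0.108     ]), array([0.70086792, 0.01256046, 0.108     ])]
top corners [[ 0.7719  0.0768  0.008 ]
 [ 0.7392 -0.0266  0.008 ]
 [ 0.5951  0.1275  0.008 ]]
scene corners FL,FR,BL [[ 0.7694  0.0794  0.004 ]
 [ 0.7396 -0.0219  0.004 ]
 [ 0.596   0.1316  0.004 ]]
-15.988626190273543 0.183895645249008 0.1084452205450835
paddle pred [363.9330442  247.05993088] [286.11655473 277.72527014] guard corners [array([402.5, 264.2]), array([377.6, 270.4]), array([323.3, 172. ]), array([344.5, 167.8])] [array([190. , 258.2]), array([198.7, 228.5]), array([380.8, 277.9]), array([373., 308.])]
```

send_rows(commands="85 0 0 0 1;85 0 0 0 1;85 0 0 0 1;85 0 0 0 1;85 0 0 0 1;85 0 0 0 1;85 0 0 0 1;85 0 0 0 1;85 0 0 0 1;85 0 0 0 0.65")

```text
t: 1.13
tcp_pos: [0.2358, -0.5787, 0.2392]
tool_rot: [0.99, -0.144, -0.0, -0.0]
force: [0.4, -0.3, -0.6]
finger_gap: 0.994
gripper_force: 0.0
```

send_rows(commands="85 1 -0.95 0 0;85 1 -0.95 0 0;85 1 -0.95 0 0;85 1 -0.95 0 0;85 1 -0.95 0 0;85 1 -0.95 0 0;85 1 -0.95 0 0;85 1 -0.95 0 0;85 1 -0.95 0 0;85 1 -0.95 0 0;85 1 -0.95 0 0;85 1 -0.95 0 0;85 1 -0.95 0 0;85 1 -0.95 0 0;85 1 -0.95 0 0;85 1 -0.95 0 0;85 1 -0.95 0 0;85 1 -0.95 0 0;85 1 -0.95 0 0;85 1 -0.95 0 0")

```text
t: 2.8
tcp_pos: [0.728, -0.3266, 0.239]
tool_rot: [0.99, -0.143, -0.0, -0.0]
force: [1.5, -1.0, 0.2]
finger_gap: 0.993
gripper_force: 0.0
```

send_rows(commands="85 1 -0.95 0 0;85 1 -0.95 0 0;85 1 -0.95 0 0;85 1 -0.95 0 0;85 1 -0.95 0 0;85 1 0 0 0;85 1 0 0 0;85 1 0 0 0")

```text
t: 3.47
tcp_pos: [0.8993, -0.2779, 0.2351]
tool_rot: [0.99, -0.142, 0.003, 0.0]
force: [22.1, -8.8, 12.5]
finger_gap: 0.993
gripper_force: 0.0
```

send_rows(commands="85 1 0 0 0;85 1 0 0 0;85 1 0 0 0;85 0 0 0 0")

```text
t: 3.8
tcp_pos: [0.9125, -0.2826, 0.2266]
tool_rot: [0.989, -0.143, 0.023, 0.004]
force: [-0.1, -0.6, 0.1]
finger_gap: 0.998
gripper_force: 0.0
```

Stretching past the reach limit tilts the tool the useful way, with the fingers pointing outward along clamp +x. I'll keep going.

send_rows(commands="85 1 0 0 0;85 1 0 0 0;85 1 0 0 0;85 1 0 0 0;85 1 0 0 0;85 1 0 0 0;85 1 0 0 0;85 1 0 0 0;85 0 0 0 0")

```text
t: 4.55
tcp_pos: [0.9446, -0.2902, 0.2086]
tool_rot: [0.987, -0.143, 0.071, 0.011]
force: [0.5, -0.1, 0.8]
finger_gap: 0.998
gripper_force: 0.0
```

```bash
cat >> h.py <<'E'
O=np.array([.605,.0705]);A=np.radians(-16.5)
def st():
    s=readout.sense();M=R.from_quat(s['tool_rot']).as_matrix();C=R.from_euler('z',-A)
    f=C.apply(M.T).T
    p=C.apply(np.append(s['tcp_pos'][:2]-O,s['tcp_pos'][2]))
    print('t',round(s['t'],2),'clampTCP mm',(p*1e3).round(1),'tilt',np.degrees(np.arctan2(f[0,2],-f[2,2])).round(1),'\naxes in clamp\n',f.round(3),'\nq',s['q'].round(3),'F',(C.apply(s['force'])).round(1),'gap',s['finger_gap'].round(3),'gf',s['gripper_force'])
    return p,f
E
python3 -c "from h import *;st()"
```

```text
Traceback (most recent call last):
  File "h.py", line 20, in st
    print('t',round(s['t'],2),'clampTCP mm',(p*1e3).round(1),'tilt',np.degrees(np.arctan2(f[0,2],-f[2,2])).round(1),'\naxes in clamp\n',f.round(3),'\nq',s['q'].round(3),'F',(C.apply(s['force'])).round(1),'gap',s['finger_gap'].round(3),'gf',s['gripper_force'])
                                                                                                                                                                                                                  ^^^^^^^^^^^^^^^^^^^^^
AttributeError: 'float' object has no attribute 'round'
```

send_rows(commands="85 1 0 0 0;85 1 0 0 0;85 1 0 0 0;85 1 0 0 0;85 1 0 0 0;85 1 0 0 0;85 1 0 0 0;85 1 0 0 0;85 1 0 0 0;85 1 0 0 0;85 1 0 0 0;85 1 0 0 0;85 1 0 0 0;85 1 0 0 0;85 1 0 0 0;85 1 0 0 0;85 0 0 0 0")

```text
t: 5.97
tcp_pos: [0.9993, -0.3038, 0.2274]
tool_rot: [0.975, -0.141, 0.171, 0.027]
force: [0.0, 0.2, -0.3]
finger_gap: 0.992
gripper_force: 0.0
```

```bash
sed -i "s/s\['finger_gap'\].round(3)/s['finger_gap']/" h.py
python3 -c "from h import *;st()"
```

```text
t 5.97 clampTCP mm [ 484.4 -246.9  227.4] tilt 20.0 
axes in clamp
 [[ 0.94   0.001  0.341]
 [ 0.002 -1.    -0.003]
 [ 0.341  0.004 -0.94 ]] 
q [-0.412  1.132  0.218  0.039  1.445  1.447] F [-0.1  0.2 -0.3] gap 0.9922295262245596 gf 0.0
```

send_rows(commands="40 1 0 0 0;40 1 0 0 0;40 1 0 0 0;40 1 0 0 0;40 1 0 0 0;40 1 0 0 0;40 1 0 0 0;40 1 0 0 0;40 1 0 0 0;40 1 0 0 0;40 1 0 0 0;40 1 0 0 0;40 1 0 0 0;40 1 0 0 0;40 1 0 0 0;40 1 0 0 0;40 0 0 0 0")

```text
t: 7.38
tcp_pos: [1.0373, -0.3129, 0.2997]
tool_rot: [0.953, -0.138, 0.267, 0.041]
force: [-0.6, -0.9, 1.0]
finger_gap: 0.471
gripper_force: 0.0
```

```bash
python3 -c "from h import *;st()"
```

```text
t 7.38 clampTCP mm [ 523.4 -244.8  299.7] tilt 31.3 
axes in clamp
 [[ 0.854 -0.     0.52 ]
 [ 0.003 -1.    -0.004]
 [ 0.52   0.005 -0.854]] 
q [-0.412  1.081  0.218  0.062  1.3    1.446] F [-0.3 -1.   1. ] gap 0.4709184748432733 gf 0.0
```

send_rows(commands="0 -0.93 -0.41 -0.63 0;0 -0.93 -0.41 -0.63 0;0 -0.93 -0.41 -0.63 0;0 -0.93 -0.41 -0.63 0;0 -0.93 -0.41 -0.63 0;0 -0.93 -0.41 -0.63 0;0 -0.93 -0.41 -0.63 0;0 -0.93 -0.41 -0.63 0;0 -0.93 -0.41 -0.63 0;0 -0.93 -0.41 -0.63 0;0 -0.93 -0.41 -0.63 0;0 -0.93 -0.41 -0.63 0;0 -0.93 -0.41 -0.63 0;0 -0.93 -0.41 -0.63 0;0 -0.93 -0.41 -0.63 0;0 -0.93 -0.41 -0.63 0;0 -0.93 -0.41 -0.63 0;0 -0.93 -0.41 -0.63 0;0 -0.93 -0.41 -0.63 0;0 -0.93 -0.41 -0.63 0")

```text
t: 9.05
tcp_pos: [0.6523, -0.0274, 0.3204]
tool_rot: [0.953, -0.138, 0.266, 0.041]
force: [0.4, -0.0, 0.1]
finger_gap: -0.003
gripper_force: 0.0
```

```bash
python3 -c "from h import *;st()"
```

```text
t 9.05 clampTCP mm [ 73.2 -80.4 320.4] tilt 31.2 
axes in clamp
 [[ 0.856 -0.     0.518]
 [ 0.002 -1.    -0.004]
 [ 0.518  0.005 -0.856]] 
q [-0.188  0.323  1.669 -0.098  0.61   1.735] F [0.4 0.1 0.1] gap -0.002609323431761806 gf 0.0
```

send_rows(commands="0 -0.94 -0.4 -0.6 0;0 -0.94 -0.4 -0.6 0;0 -0.94 -0.4 -0.6 0;0 -0.94 -0.4 -0.6 0;0 -0.94 -0.4 -0.6 0;0 -0.94 -0.4 -0.6 0;0 -0.94 -0.4 -0.6 0;0 -0.94 -0.4 -0.6 0;0 -0.94 -0.4 -0.6 0;0 -0.94 -0.4 -0.6 0;0 0 0 0 0")

```text
t: 9.97
tcp_pos: [0.4585, 0.1136, 0.3248]
tool_rot: [0.954, -0.136, 0.264, 0.041]
force: [-0.2, 0.0, 0.5]
finger_gap: -0.001
gripper_force: 0.0
```

send_rows(commands="0 -0.46 0 0.76 0;0 -0.46 0 0.76 0;0 -0.46 0 0.76 0;0 -0.46 0 0.76 0;0 -0.46 0 0.76 0;0 -0.46 0 0.76 0;0 0 0 0 0")

```text
t: 10.55
tcp_pos: [0.4611, 0.111, 0.2159]
tool_rot: [0.954, -0.137, 0.263, 0.042]
force: [-0.2, -0.6, -1.0]
finger_gap: 0.001
gripper_force: 0.0
```

Run:
```python
from h import *
p,f=st()
t=cams.snapshot('scene');a=cv2.resize(t['pixels'][120:340,220:480],None,fx=2.6,fy=2.6,interpolation=cv2.INTER_CUBIC)[:,:,::-1]
cv2.imwrite('pics/app.png',cv2.convertScaleAbs(a,alpha=1.4))
```

```text
t 10.55 clampTCP mm [-149.5   -2.   215.9] tilt 30.8 
axes in clamp
 [[ 0.859 -0.     0.513]
 [ 0.004 -1.    -0.006]
 [ 0.513  0.008 -0.859]] 
q [ 0.133  0.296  2.144 -0.826  0.298  2.738] F [-0.  -0.6 -1. ] gap 0.000905978258821715 gf 0.0
```

View pics/app.png

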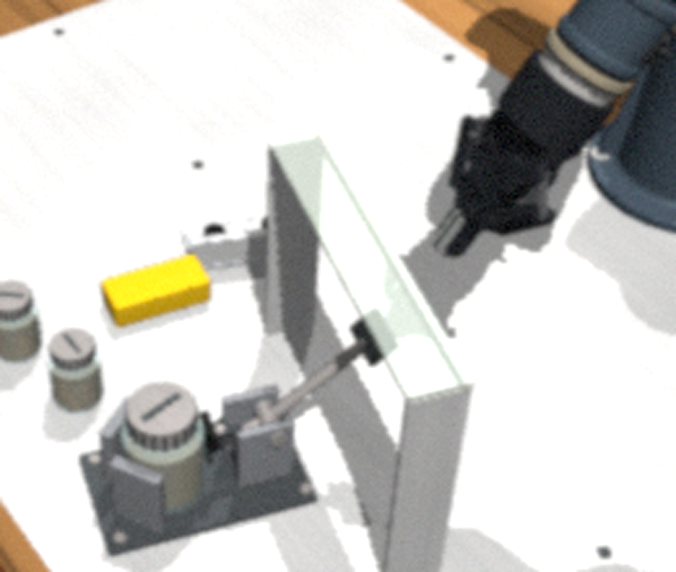

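The picture shows the closed fingertips at crop (450,245) on the robot side of the guard and the paddle at (375,340). q6 is near its limit, so I'll make a half turn the other way.

send_rows(commands="0 0 0 0 -1;0 0 0 0 -1;0 0 0 0 -1;0 0 0 0 -1;0 0 0 0 -1;0 0 0 0 -1;0 0 0 0 -1;0 0 0 0 -1;0 0 0 0 -1;0 0 0 0 -1;0 0 0 0 -1;0 0 0 0 -1;0 0 0 0 -1;0 0 0 0 -1;0 0 0 0 -1;0 0 0 0 -1;0 0 0 0 -1;0 0 0 0 -1;0 0 0 0 -1;0 0 0 0 -1")

```text
t: 12.27
tcp_pos: [0.4634, 0.1117, 0.2203]
tool_rot: [0.818, 0.508, 0.178, 0.203]
force: [0.8, 0.0, 1.3]
finger_gap: 0.002
gripper_force: 0.0
```

send_rows(commands="0 0 0 0 -1;0 0 0 0 -1;0 0 0 0 -1;0 0 0 0 -1;0 0 0 0 -1;0 0 0 0 -1;0 0 0 0 -1;0 0 0 0 -1;0 0 0 0 -1;0 0 0 0 -1;0 0 0 0 -1;0 0 0 0 -1;0 0 0 0 -1;0 0 0 0 -1;0 0 0 0 -1;0 0 0 0 -1;0 0 0 0 -1;0 0 0 0 -1;0 0 0 0 -1;0 0 0 0 -1")

```text
t: 13.93
tcp_pos: [0.4634, 0.1117, 0.2203]
tool_rot: [0.3, 0.915, 0.006, 0.27]
force: [0.2, 0.0, 0.0]
finger_gap: -0.001
gripper_force: 0.0
```

send_rows(commands="0 0 0 0 -1;0 0 0 0 -1;0 0 0 0 -1;0 0 0 0 -1;0 0 0 0 -1;0 0 0 0 0")

```text
t: 14.43
tcp_pos: [0.4633, 0.1117, 0.2202]
tool_rot: [0.137, 0.953, -0.041, 0.267]
force: [-0.7, 0.9, -0.5]
finger_gap: 0.002
gripper_force: 0.0
```

```bash
python3 -c "from h import *;st()"
```

```text
t 14.43 clampTCP mm [-147.5   -0.8  220.2] tilt 31.3 
axes in clamp
 [[-0.854 -0.001  0.52 ]
 [-0.003  1.    -0.003]
 [-0.52  -0.004 -0.854]] 
q [ 0.134  0.289  2.14  -0.82   0.299 -0.409] F [-0.9  0.7 -0.5] gap 0.0016015995282869777 gf 0.0
```

send_rows(commands="0 -0.06 0 0.84 0;0 -0.06 0 0.84 0;0 -0.06 0 0.84 0;0 -0.06 0 0.84 0;0 0 0 0 0")

```text
t: 14.85
tcp_pos: [0.5013, 0.0997, 0.1627]
tool_rot: [0.138, 0.953, -0.041, 0.265]
force: [0.6, 0.7, 0.2]
finger_gap: -0.003
gripper_force: 0.0
```

send_rows(commands="0 0.04 0 0.36 0;0 0.04 0 0.36 0;0 0.38 0 0.3 0;0 0.38 0 0.3 0;0 0.38 0 0.3 0")

```text
t: 15.27
tcp_pos: [0.5005, 0.1049, 0.1388]
tool_rot: [0.14, 0.956, -0.045, 0.252]
force: [-5.4, -2.5, 4.1]
finger_gap: -0.001
gripper_force: 3.1
```

```bash
python3 -c "from h import *;st()"
```

```text
t 15.27 clampTCP mm [-109.9    3.3  138.8] tilt 29.7 
axes in clamp
 [[-0.869  0.007  0.495]
 [-0.001  1.    -0.017]
 [-0.495 -0.015 -0.869]] 
q [ 0.105  0.51   2.122 -1.425  0.209  0.197] F [-4.5 -3.9  4.1] gap -0.0009284433080926107 gf 3.0972985457628965
```

send_rows(commands="0 0.3 -0.06 0.27 0;0 0.3 -0.06 0.27 0;0 0.3 -0.06 0.27 0;0 0.3 -0.06 0.27 0")

```text
t: 15.6
tcp_pos: [0.4944, 0.1083, 0.123]
tool_rot: [0.141, 0.96, -0.047, 0.238]
force: [-9.3, -0.6, 5.4]
finger_gap: 0.001
gripper_force: 4.5
```

```bash
python3 -c "from h import *;st()"
```

```text
t 15.6 clampTCP mm [-116.7    4.8  123. ] tilt 28.0 
axes in clamp
 [[-0.883  0.011  0.47 ]
 [-0.002  1.    -0.026]
 [-0.47  -0.024 -0.882]] 
q [ 0.115  0.542  2.123 -1.424  0.211  0.21 ] F [-8.7 -3.2  5.4] gap 0.00106212885949129 gf 4.482308783308895
```

Run:
```python
from h import *
t=cams.snapshot('scene');a=cv2.resize(t['pixels'][200:320,280:440],None,fx=4.5,fy=4.5,interpolation=cv2.INTER_CUBIC)[:,:,::-1]
cv2.imwrite('pics/push.png',cv2.convertScaleAbs(a,alpha=1.6,beta=10))
C=R.from_euler('z',A)
W=lambda x,y,z:np.append((C.apply([x,y,0])[:2]/1e3+O),z/1e3)
for th in(.65,.5,.4,.3,.2,0):print(th,[((proj(t,W(-r*np.cos(th)+4*np.sin(th),0,62+r*np.sin(th)+4*np.cos(th)))-[280,200])*4.5).round() for r in(100,130)])
```

```text
0.65 [array([344., 235.]), array([393., 198.])]
0.5 [array([359., 249.]), array([412., 216.])]
0.4 [array([367., 259.]), array([421., 230.])]
0.3 [array([373., 270.]), array([428., 245.])]
0.2 [array([377., 282.]), array([433., 260.])]
0 [array([379., 307.]), array([435., 294.])]
```

View pics/push.png

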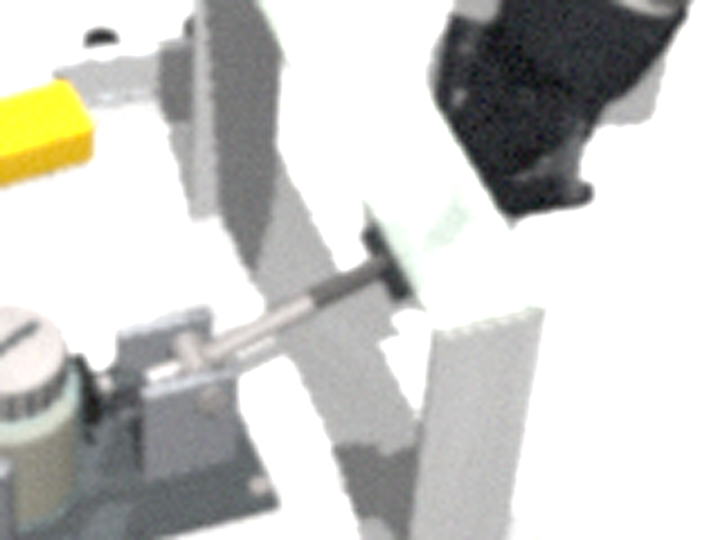

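The lever is about 0.29 rad down, going by the paddle's inner end at crop (385,263). The tip rests on the paddle's end edge. I'll continue mostly straight down.

send_rows(commands="0 0.2 -0.05 0.37 0;0 0.2 -0.05 0.37 0;0 0.2 -0.05 0.37 0;0 0.2 -0.05 0.37 0")

```text
t: 15.98
tcp_pos: [0.5073, 0.1102, 0.1046]
tool_rot: [0.142, 0.962, -0.047, 0.23]
force: [-0.2, 0.0, 0.9]
finger_gap: 0.001
gripper_force: 0.5
```

```bash
python3 -c "from h import *;st()"
```

```text
t 15.98 clampTCP mm [-104.9   10.3  104.6] tilt 27.1 
axes in clamp
 [[-0.89   0.012  0.456]
 [-0.001  1.    -0.028]
 [-0.456 -0.026 -0.89 ]] 
q [ 0.113  0.589  2.092 -1.428  0.208  0.216] F [-0.2 -0.1  0.9] gap 0.0009613954228382188 gf 0.48158913472434506
```

send_rows(commands="0 0.3 -0.1 0.28 0;0 0.3 -0.1 0.28 0;0 0.3 -0.1 0.28 0;0 0 0 0 0")

```text
t: 16.32
tcp_pos: [0.5033, 0.1103, 0.0918]
tool_rot: [0.144, 0.964, -0.05, 0.219]
force: [0.2, -1.3, 0.4]
finger_gap: 0.003
gripper_force: 0.1
```

Run:
```python
from h import *
st()
t=cams.snapshot('scene');a=cv2.resize(t['pixels'][200:320,280:440],None,fx=4.5,fy=4.5,interpolation=cv2.INTER_CUBIC)[:,:,::-1]
cv2.imwrite('pics/push2.png',cv2.convertScaleAbs(a,alpha=1.1,beta=10))
```

```text
t 16.32 clampTCP mm [-108.8    9.3   91.8] tilt 25.9 
axes in clamp
 [[-0.9    0.015  0.436]
 [-0.001  0.999 -0.037]
 [-0.436 -0.033 -0.899]] 
q [ 0.115  0.614  2.091 -1.43   0.208  0.224] F [ 0.5 -1.2  0.4] gap 0.0032405016481091642 gf 0.08350480078854083
```

View pics/push2.png

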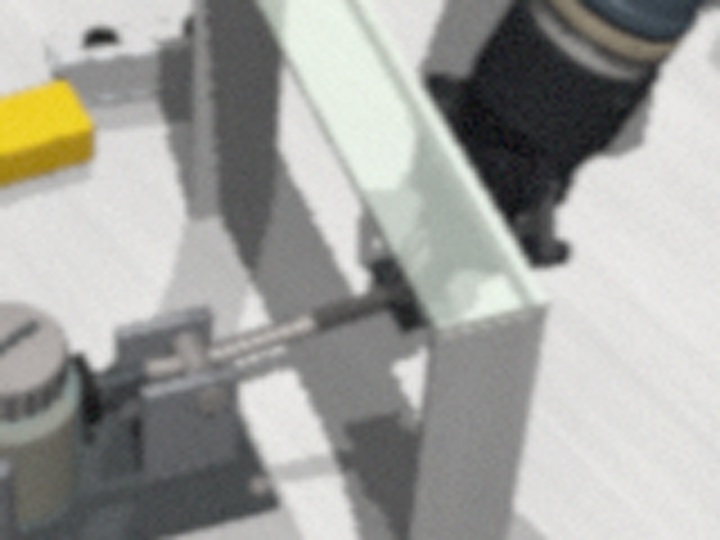

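The paddle's inner end is now at (397,295), so the lever is about 0.55 down, past centre. A little further.

send_rows(commands="0 0.3 -0.1 0.3 0;0 0.3 -0.1 0.3 0;0 0.3 -0.1 0.3 0;0 0.2 -0.1 0.2 0;0 0 0 0 0")

```text
t: 16.78
tcp_pos: [0.5002, 0.1105, 0.077]
tool_rot: [0.145, 0.966, -0.053, 0.207]
force: [0.2, 0.2, 0.2]
finger_gap: -0.0
gripper_force: 0.0
```

```bash
python3 -c "from h import *;st()"
```

```text
t 16.78 clampTCP mm [-111.9    8.6   77. ] tilt 24.5 
axes in clamp
 [[-0.91   0.019  0.414]
 [ 0.     0.999 -0.046]
 [-0.415 -0.042 -0.909]] 
q [ 0.116  0.645  2.087 -1.43   0.209  0.231] F [0.1 0.3 0.2] gap -0.0003442031464512186 gf 0.042837273392706265
```

send_rows(commands="0 0.3 -0.1 0.3 0;0 0.3 -0.1 0.3 0;0 0 0 0 0")

```text
t: 17.03
tcp_pos: [0.5003, 0.1106, 0.0724]
tool_rot: [0.146, 0.966, -0.055, 0.204]
force: [-5.8, 1.5, 32.9]
finger_gap: 0.001
gripper_force: 16.4
```

send_rows(commands="0 0.25 -0.1 0.25 0;0 0 0 0 0")

```text
t: 17.2
tcp_pos: [0.5003, 0.1106, 0.0709]
tool_rot: [0.146, 0.967, -0.055, 0.203]
force: [-7.7, 2.6, 45.6]
finger_gap: 0.005
gripper_force: 22.6
```

```bash
python3 -c "from h import *;st()"
```

```text
t 17.2 clampTCP mm [-111.8    8.7   70.9] tilt 24.1 
axes in clamp
 [[-0.913  0.022  0.408]
 [ 0.001  0.999 -0.053]
 [-0.409 -0.048 -0.911]] 
q [ 0.119  0.659  2.082 -1.431  0.214  0.237] F [-8.1  0.3 45.6] gap 0.005444367975888695 gf 22.557111012283713
```

The lever is hard against its stop (46 N reaction). Backing off.

send_rows(commands="0 0 0 -0.6 0;0 -0.1 0 -0.9 0;0 -0.2 0 -0.9 0;0 -0.3 0 -0.8 0;0 -0.4 0 -0.8 0;0 -0.4 0 -0.8 0;0 -0.4 0 -0.8 0;0 -0.4 0 -0.8 0;0 0 0 0 0")

```text
t: 17.95
tcp_pos: [0.4914, 0.121, 0.204]
tool_rot: [0.147, 0.967, -0.054, 0.201]
force: [0.4, -0.2, -0.1]
finger_gap: 0.004
gripper_force: 0.0
```

Run:
```python
from h import *
st()
t=cams.snapshot('scene');a=cv2.resize(t['pixels'][200:320,220:440],None,fx=3.5,fy=3.5,interpolation=cv2.INTER_CUBIC)[:,:,::-1]
cv2.imwrite('pics/lock.png',cv2.convertScaleAbs(a,alpha=1.1,beta=10))
```

```text
t 17.95 clampTCP mm [-123.3   16.1  204. ] tilt 23.9 
axes in clamp
 [[-0.914  0.022  0.404]
 [ 0.002  0.999 -0.05 ]
 [-0.405 -0.045 -0.913]] 
q [ 0.144  0.359  1.995 -0.489  0.474 -0.723] F [ 0.4 -0.1 -0.1] gap 0.0035549875732248837 gf 0.0
```

View pics/lock.png

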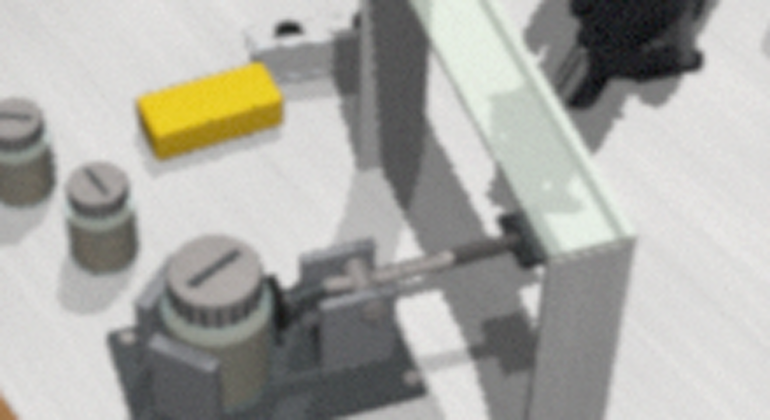

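The lever is locked level (paddle at crop (520,240)) and the fingers are clear at (580,95). Next I'll go to the inner reach limit to bring the tool back to vertical for the cap.

send_rows(commands="60 -0.35 0 -0.79 0;60 -0.35 0 -0.79 0;60 -0.35 0 -0.79 0;60 -0.35 0 -0.79 0;60 -0.35 0 -0.79 0")

```text
t: 18.42
tcp_pos: [0.49, 0.1239, 0.286]
tool_rot: [0.146, 0.968, -0.055, 0.196]
force: [-0.4, 0.1, 0.0]
finger_gap: 0.696
gripper_force: 0.0
```

send_rows(commands="60 -0.15 -0.95 0.12 0;60 -0.15 -0.95 0.12 0;60 -0.15 -0.95 0.12 0;60 -0.15 -0.95 0.12 0;60 -0.15 -0.95 0.12 0;60 -0.15 -0.95 0.12 0;60 -0.15 -0.95 0.12 0;60 -0.15 -0.95 0.12 0;60 -0.15 -0.95 0.12 0;60 -0.15 -0.95 0.12 0;60 -0.15 -0.95 0.12 0;60 -0.15 -0.95 0.12 0;60 -0.15 -0.95 0.12 0;60 -0.15 -0.95 0.12 0;60 -0.15 -0.95 0.12 0;60 -0.15 -0.95 0.12 0")

```text
t: 19.75
tcp_pos: [0.4534, -0.1843, 0.2838]
tool_rot: [0.147, 0.968, -0.054, 0.196]
force: [-0.5, 0.2, 0.7]
finger_gap: 0.702
gripper_force: 0.0
```

send_rows(commands="60 0.92 -0.12 -0.4 0;60 0.92 -0.12 -0.4 0;60 0.92 -0.12 -0.4 0;60 0.92 -0.12 -0.4 0;60 0 0 0 0")

```text
t: 20.17
tcp_pos: [0.3712, -0.1657, 0.2833]
tool_rot: [0.148, 0.968, -0.053, 0.195]
force: [-1.3, -0.0, -0.8]
finger_gap: 0.701
gripper_force: 0.0
```

```bash
python3 -c "from h import *;st()"
```

```text
t 20.17 clampTCP mm [-157.1 -292.9  283.3] tilt 23.1 
axes in clamp
 [[-0.92   0.024  0.392]
 [ 0.004  0.999 -0.05 ]
 [-0.392 -0.045 -0.919]] 
q [-0.811  0.016  2.148  0.266  0.617 -2.268] F [-1.2 -0.4 -0.8] gap 0.7009763407407031 gf 0.0
```

send_rows(commands="60 0.1 0.98 -0.09 0;60 0.1 0.98 -0.09 0;60 0.1 0.98 -0.09 0;60 0.1 0.98 -0.09 0;60 0.1 0.98 -0.09 0;60 0.1 0.98 -0.09 0;60 0 0 0 0")

```text
t: 20.75
tcp_pos: [0.3964, -0.0489, 0.2843]
tool_rot: [0.145, 0.968, -0.054, 0.197]
force: [0.5, -0.3, -0.4]
finger_gap: 0.704
gripper_force: 0.0
```

send_rows(commands="60 0.92 0.1 -0.4 0;60 0.92 0.1 -0.4 0;60 0.92 0.1 -0.4 0;60 0.92 0.1 -0.4 0;60 0.92 0.1 -0.4 0;60 0.92 0.1 -0.4 0;60 0 0 0 0")

```text
t: 21.33
tcp_pos: [0.2817, -0.0019, 0.2828]
tool_rot: [0.146, 0.968, -0.054, 0.195]
force: [-0.2, 0.4, -0.2]
finger_gap: 0.703
gripper_force: 0.0
```

```bash
python3 -c "from h import *;st()"
```

```text
t 21.33 clampTCP mm [-289.4 -161.2  282.8] tilt 23.2 
axes in clamp
 [[-0.919  0.022  0.393]
 [ 0.001  0.999 -0.052]
 [-0.394 -0.048 -0.918]] 
q [-0.405 -0.226  2.338 -0.011  0.622 -1.668] F [-0.3  0.3 -0.2] gap 0.7026999732276042 gf 0.0
```

send_rows(commands="60 0.92 0.1 -0.4 0;60 0.92 0.1 -0.4 0;60 0.92 0.1 -0.4 0;60 0.92 0.1 -0.4 0;60 0 0 0 0")

```text
t: 21.75
tcp_pos: [0.2092, 0.0296, 0.283]
tool_rot: [0.146, 0.968, -0.055, 0.197]
force: [-0.9, -0.4, -0.3]
finger_gap: 0.704
gripper_force: 0.0
```

```bash
python3 -c "from h import *;st()"
```

```text
t 21.75 clampTCP mm [-367.9 -151.6  283. ] tilt 23.4 
axes in clamp
 [[-0.918  0.022  0.396]
 [ 0.001  0.999 -0.053]
 [-0.397 -0.048 -0.917]] 
q [-0.399 -0.438  2.413 -0.013  0.755 -1.662] F [-0.8 -0.6 -0.3] gap 0.7043861257686778 gf 0.0
```

send_rows(commands="60 1 0 0 0;60 1 0 0 0;60 1 0 0 0;60 1 0 0 0;60 1 0 0 0;60 0 0 0 0")

```text
t: 22.25
tcp_pos: [0.1366, 0.0655, 0.2761]
tool_rot: [0.141, 0.97, -0.056, 0.19]
force: [0.0, 0.2, 1.0]
finger_gap: 0.704
gripper_force: 0.0
```

```bash
python3 -c "from h import *;st()"
```

```text
t 22.25 clampTCP mm [-447.7 -137.8  276.1] tilt 22.7 
axes in clamp
 [[-0.923  0.011  0.385]
 [-0.011  0.998 -0.055]
 [-0.385 -0.055 -0.921]] 
q [ 0.035 -0.511  2.442 -0.231  0.864 -1.128] F [-0.   0.2  1. ] gap 0.7041414383897827 gf 0.0
```

send_rows(commands="60 -1 0 0 0;60 -1 0 0 0;60 -1 0 0 0;60 -1 0 0 0;60 0.4 0 0.9 0;60 0.4 0 0.9 0;60 0.4 0 0.9 0;60 0.4 0 0.9 0;60 0.4 0 0.9 0;60 0 0 0 0")

```text
t: 23.08
tcp_pos: [0.2261, 0.0524, 0.2478]
tool_rot: [0.15, 0.971, -0.063, 0.178]
force: [-0.5, -0.6, 0.6]
finger_gap: 0.704
gripper_force: 0.0
```

```bash
python3 -c "from h import *;st()"
```

```text
t 23.08 clampTCP mm [-358.2 -125.   247.8] tilt 21.4 
axes in clamp
 [[-0.931  0.031  0.363]
 [ 0.004  0.997 -0.075]
 [-0.365 -0.069 -0.929]] 
q [-0.063 -0.18   2.439 -0.298  0.554 -1.1  ] F [-0.3 -0.7  0.6] gap 0.7043736755548868 gf 0.0
```

send_rows(commands="60 -0.78 -0.68 0.35 0;60 -0.78 -0.68 0.35 0;60 -0.78 -0.68 0.35 0;60 -0.78 -0.68 0.35 0;60 0.7 0 0.7 0;60 0.7 0 0.7 0;60 0.7 0 0.7 0;60 0.7 0 0.7 0;60 0.7 0 0.7 0;60 0.7 0 0.7 0;60 0 0 0 0")

```text
t: 24.0
tcp_pos: [0.2789, 0.0025, 0.2086]
tool_rot: [0.153, 0.974, -0.068, 0.15]
force: [0.2, 0.5, 0.4]
finger_gap: 0.704
gripper_force: 0.0
```

```bash
python3 -c "from h import *;st()"
```

```text
t 24.0 clampTCP mm [-293.4 -157.8  208.6] tilt 18.2 
axes in clamp
 [[-0.949  0.037  0.312]
 [ 0.008  0.995 -0.095]
 [-0.314 -0.087 -0.945]] 
q [-0.3    0.046  2.44  -0.27   0.348 -1.319] F [0.  0.5 0.4] gap 0.7036032139492403 gf 0.0
```

send_rows(commands="60 -0.2 -0.93 0.15 0;60 -0.2 -0.93 0.15 0;60 -0.2 -0.93 0.15 0;60 -0.2 -0.93 0.15 0;60 -0.2 -0.93 0.15 0;60 -0.2 -0.93 0.15 0;60 0.8 0.35 0.45 0;60 0.8 0.35 0.45 0;60 0.8 0.35 0.45 0;60 0.8 0.35 0.45 0;60 0.8 0.35 0.45 0;60 0.8 0.35 0.45 0;60 0 0 0 0")

```text
t: 25.08
tcp_pos: [0.2754, -0.0645, 0.1946]
tool_rot: [0.155, 0.979, -0.065, 0.118]
force: [-0.4, 0.6, 0.0]
finger_gap: 0.697
gripper_force: 0.0
```

```bash
python3 -c "from h import *;st()"
```

```text
t 25.08 clampTCP mm [-277.7 -223.1  194.6] tilt 14.5 
axes in clamp
 [[-0.968  0.037  0.249]
 [ 0.013  0.995 -0.098]
 [-0.251 -0.091 -0.964]] 
q [-0.621  0.093  2.442 -0.033  0.336 -1.849] F [-0.6  0.5  0. ] gap 0.6967759844207997 gf 0.0
```

send_rows(commands="60 0.85 0.2 0.5 0;60 0.85 0.2 0.5 0;60 0.85 0.2 0.5 0;60 0.85 0.2 0.5 0;60 0.85 0.2 0.5 0;60 0.85 0.2 0.5 0;60 0.85 0.2 0.5 0;60 0.85 0.2 0.5 0;60 0.85 0.2 0.5 0;60 0.85 0.2 0.5 0;60 0.85 0.2 0.5 0;60 0.85 0.2 0.5 0;60 0 0 0 0")

```text
t: 26.17
tcp_pos: [0.2597, 0.0431, 0.1422]
tool_rot: [0.16, 0.982, -0.076, 0.059]
force: [-0.2, -0.0, -0.0]
finger_gap: 0.705
gripper_force: 0.0
```

```bash
python3 -c "from h import *;st()"
```

```text
t 26.17 clampTCP mm [-323.3 -124.4  142.2] tilt 7.8 
axes in clamp
 [[-0.99   0.044  0.135]
 [ 0.025  0.99  -0.136]
 [-0.14  -0.131 -0.981]] 
q [-0.084  0.323  2.441 -0.547  0.314 -0.816] F [-0.2 -0.1 -0. ] gap 0.7048100992449761 gf 0.0
```

send_rows(commands="60 -0.21 -0.95 -0.1 0;60 -0.21 -0.95 -0.1 0;60 -0.21 -0.95 -0.1 0;60 -0.21 -0.95 -0.1 0;60 -0.21 -0.95 -0.1 0;60 -0.21 -0.95 -0.1 0;60 -0.21 -0.95 -0.1 0;60 -0.21 -0.95 -0.1 0;60 -0.21 -0.95 -0.1 0;60 -0.21 -0.95 -0.1 0;60 -0.21 -0.95 -0.1 0;60 -0.21 -0.95 -0.1 0;60 -0.21 -0.95 -0.1 0;60 0 0 0 0")

```text
t: 27.33
tcp_pos: [0.2361, -0.205, 0.2157]
tool_rot: [0.163, 0.982, -0.081, 0.059]
force: [-0.2, 0.2, 0.7]
finger_gap: 0.704
gripper_force: 0.0
```

send_rows(commands="60 0.7 0.25 0.6 0;60 0.7 0.25 0.6 0;60 0.7 0.25 0.6 0;60 0.7 0.25 0.6 0;60 0.7 0.25 0.6 0;60 0.7 0.25 0.6 0;60 0 0 0 0")

```text
t: 27.92
tcp_pos: [0.207, -0.1821, 0.1611]
tool_rot: [0.162, 0.984, -0.067, 0.039]
force: [-0.9, -0.3, -0.2]
finger_gap: 0.705
gripper_force: 0.0
```

```bash
python3 -c "from h import *;st()"
```

```text
t 27.92 clampTCP mm [-309.9 -355.2  161.1] tilt 5.5 
axes in clamp
 [[-0.995  0.044  0.095]
 [ 0.032  0.992 -0.124]
 [-0.099 -0.12  -0.988]] 
q [-1.121  0.227  2.442 -0.042  0.317 -2.327] F [-0.7 -0.5 -0.2] gap 0.7052644774591538 gf 0.0
```

send_rows(commands="60 0.6 0.4 0.8 0;60 0.6 0.4 0.8 0;60 0.6 0.4 0.8 0;60 0.6 0.4 0.8 0;60 0.6 0.4 0.7 0;60 0.6 0.4 0.7 0;60 0 0 0 0")

```text
t: 28.5
tcp_pos: [0.2273, -0.1723, 0.1059]
tool_rot: [0.162, 0.985, -0.052, 0.009]
force: [0.1, -0.4, 0.1]
finger_gap: 0.701
gripper_force: 0.0
```

```bash
python3 -c "from h import *;st()"
```

```text
t 28.5 clampTCP mm [-293.2 -340.1  105.9] tilt 1.8 
axes in clamp
 [[-0.999  0.04   0.031]
 [ 0.037  0.994 -0.101]
 [-0.035 -0.099 -0.994]] 
q [-0.986  0.462  2.441 -0.367  0.16  -1.87 ] F [ 0.2 -0.3  0.1] gap 0.7006266181281499 gf 0.0
```

send_rows(commands="60 0.25 -0.97 -0.3 0;60 0.25 -0.97 -0.3 0;60 0.25 -0.97 -0.3 0;60 0.25 -0.97 -0.3 0;60 0.25 -0.97 -0.3 0;60 0.25 -0.97 -0.3 0;60 0.25 -0.97 -0.3 0;60 0.25 -0.97 -0.3 0;60 0.2 0.4 0.8 0;60 0.2 0.4 0.8 0;60 0.2 0.4 0.8 0;60 0.2 0.4 0.8 0;60 0 0 0 0")

```text
t: 29.58
tcp_pos: [0.1336, -0.2691, 0.0999]
tool_rot: [0.164, 0.985, -0.049, 0.009]
force: [-0.0, 0.3, 0.1]
finger_gap: 0.701
gripper_force: 0.0
```

```bash
python3 -c "from h import *;st()"
```

```text
t 29.58 clampTCP mm [-355.5 -459.5   99.9] tilt 1.7 
axes in clamp
 [[-0.999  0.043  0.029]
 [ 0.04   0.995 -0.094]
 [-0.033 -0.093 -0.995]] 
q [-1.481  0.485  2.428 -0.058  0.13  -2.665] F [-0.1  0.3  0.1] gap 0.7005318999437773 gf 0.0
```

send_rows(commands="60 0.2 0.8 0.5 0;60 0.2 0.8 0.5 0;60 0.2 0.8 0.5 0;60 0.2 0.8 0.5 0;60 0 0 0 0")

```text
t: 30.0
tcp_pos: [0.1564, -0.2527, 0.0772]
tool_rot: [0.163, 0.986, -0.044, -0.0]
force: [-0.1, -0.4, 0.0]
finger_gap: 0.704
gripper_force: 0.0
```

```bash
python3 -c "from h import *;st()"
```

```text
t 30.0 clampTCP mm [-338.4 -437.3   77.2] tilt 0.6 
axes in clamp
 [[-0.999  0.04   0.01 ]
 [ 0.039  0.995 -0.087]
 [-0.013 -0.086 -0.996]] 
q [-1.366  0.575  2.441 -0.625  0.055 -1.986] F [-0.  -0.4  0. ] gap 0.7038357290661755 gf 0.0
```

Run:
```python
from h import *
s=readout.sense();M=R.from_quat(s['tool_rot']);p=np.array(s['tcp_pos'])
goal=np.array([.6965,.0445,.30])
def rows(n,v,spin):
    global M,p
    o=[]
    for i in range(n):
        d=M.inv().apply(v)/.02; o.append(f"60 {d[0]:.2f} {d[1]:.2f} {d[2]:.2f} {spin}")
        p=p+v; M=M*R.from_euler('z',np.radians(4*spin))
    print(n,';'.join(o))
rows(11,np.array([0,0,.0195]),1)
n=34; v=(goal-p)/n; print(p,v,np.linalg.norm(v))
rows(11,v,1); rows(1,v,0)
```

```text
11 60 -0.01 -0.08 -0.97 1;60 -0.02 -0.08 -0.97 1;60 -0.02 -0.08 -0.97 1;60 -0.03 -0.08 -0.97 1;60 -0.04 -0.08 -0.97 1;60 -0.04 -0.07 -0.97 1;60 -0.05 -0.07 -0.97 1;60 -0.05 -0.07 -0.97 1;60 -0.06 -0.06 -0.97 1;60 -0.06 -0.06 -0.97 1;60 -0.06 -0.06 -0.97 1
[ 0.15635908 -0.25266737  0.29172269] [0.0158865  0.00874022 0.00024345] 0.018133710675122015
11 60 0.02 0.90 -0.06 1;60 0.09 0.90 -0.06 1;60 0.15 0.89 -0.06 1;60 0.21 0.88 -0.06 1;60 0.27 0.86 -0.06 1;60 0.33 0.84 -0.06 1;60 0.39 0.82 -0.06 1;60 0.44 0.79 -0.06 1;60 0.50 0.76 -0.06 1;60 0.55 0.72 -0.06 1;60 0.60 0.68 -0.06 1
1 60 0.64 0.64 -0.06 0
```

send_rows(commands="60 -0.01 -0.08 -0.97 1;60 -0.02 -0.08 -0.97 1;60 -0.02 -0.08 -0.97 1;60 -0.03 -0.08 -0.97 1;60 -0.04 -0.08 -0.97 1;60 -0.04 -0.07 -0.97 1;60 -0.05 -0.07 -0.97 1;60 -0.05 -0.07 -0.97 1;60 -0.06 -0.06 -0.97 1;60 -0.06 -0.06 -0.97 1;60 -0.06 -0.06 -0.97 1")

```text
t: 30.92
tcp_pos: [0.1567, -0.2521, 0.2788]
tool_rot: [0.5, 0.865, -0.044, 0.014]
force: [0.1, -1.0, -1.0]
finger_gap: 0.702
gripper_force: 0.0
```

send_rows(commands="85 0.02 0.9 -0.06 1;85 0.09 0.9 -0.06 1;85 0.15 0.89 -0.06 1;85 0.21 0.88 -0.06 1;85 0.27 0.86 -0.06 1;85 0.33 0.84 -0.06 1;85 0.39 0.82 -0.06 1;85 0.44 0.79 -0.06 1;85 0.5 0.76 -0.06 1;85 0.55 0.72 -0.06 1;85 0.6 0.68 -0.06 1;85 0.64 0.64 -0.06 0;85 0.64 0.64 -0.06 0;85 0.64 0.64 -0.06 0;85 0.64 0.64 -0.06 0;85 0.64 0.64 -0.06 0;85 0.64 0.64 -0.06 0;85 0.64 0.64 -0.06 0;85 0.64 0.64 -0.06 0;85 0.64 0.64 -0.06 0")

```text
t: 32.58
tcp_pos: [0.4659, -0.0628, 0.2773]
tool_rot: [0.786, 0.616, -0.035, 0.026]
force: [-0.3, -0.5, -0.2]
finger_gap: 0.994
gripper_force: 0.0
```

```bash
python3 -c "from h import *;st()"
```

```text
t 32.58 clampTCP mm [ -95.5 -167.3  277.3] tilt 0.1 
axes in clamp
 [[-0.047  0.999  0.002]
 [ 0.995  0.047 -0.087]
 [-0.087 -0.002 -0.996]] 
q [-0.317  0.275  1.752 -0.098  1.112 -0.033] F [-0.2 -0.6 -0.2] gap 0.9942646816053389 gf 0.0
```

send_rows(commands="85 0.72 0.91 -0.06 0;85 0.72 0.91 -0.06 0;85 0.72 0.91 -0.06 0;85 0.72 0.91 -0.06 0;85 0.72 0.91 -0.06 0;85 0.72 0.91 -0.06 0;85 0.72 0.91 -0.06 0;85 0.72 0.91 -0.06 0;85 0.72 0.91 -0.06 0;85 0.72 0.91 -0.06 0;85 0.72 0.91 -0.06 0;85 0.08 0 0.9 0;85 0.08 0 0.9 0;85 0.08 0 0.9 0;85 0.08 0 0.9 0;85 0.08 0 0.9 0;85 0.08 0 0.9 0;85 0.08 0 0.9 0;85 0 0 0 0")

```text
t: 34.17
tcp_pos: [0.6948, 0.0412, 0.1446]
tool_rot: [0.786, 0.616, -0.039, 0.023]
force: [-1.5, 0.2, 0.3]
finger_gap: 0.998
gripper_force: 0.0
```

Run:
```python
from h import *
st()
t=cams.snapshot('scene');a=cv2.resize(t['pixels'][170:330,220:420],None,fx=3.7,fy=3.7,interpolation=cv2.INTER_CUBIC)[:,:,::-1]
cv2.imwrite('pics/cap.png',cv2.convertScaleAbs(a,alpha=1.3,beta=15))
```

```text
t 34.17 clampTCP mm [ 94.4  -2.6 144.6] tilt -0.5 
axes in clamp
 [[-0.046  0.999 -0.008]
 [ 0.995  0.045 -0.09 ]
 [-0.09  -0.012 -0.996]] 
q [-0.065  0.743  1.286 -0.095  1.143  0.218] F [-1.5 -0.2  0.3] gap 0.998005197229432 gf 0.0
```

View pics/cap.png

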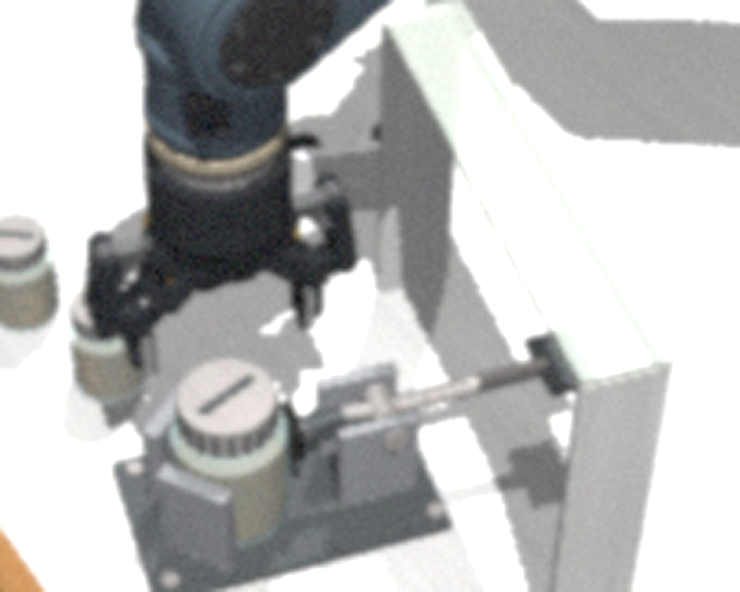

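Run:
```python
from h import *
s=cams.snapshot('scene');t=cams.snapshot('top')
for z in(.137,.145):print(z,(proj(s,[.6948,.0412,z])-[220,170])*3.7)
c=np.array([228.,392])/3.7+[220,170]
C=R.from_euler('z',-A)
f=lambda P:C.apply(np.append(P[:2]-O,P[2]))*1e3
print(f(plane(s,c,.108)),f(plane(t,(260+230/4.4,140+167/4.4),.108)))
# jar V edges etc: plate edge check with both cams at plate corners (mean), dark cap outline in top
g=cv2.cvtColor(s['pixels'],cv2.COLOR_RGB2HSV)
```

```text
0.137 [220.42727409 355.60215445]
0.145 [219.84054382 346.01347416]
[ 91.92901025   0.16111215 108.        ] [ 98.94759695  -0.22998346 108.        ]
```

The cap sits at crop (228,392), with the fingertips at (145,360) and (307,315), so they are centred over it. I'll descend and grip.

send_rows(commands="85 0.09 0.03 0.62 0;85 0.09 0.03 0.62 0;85 0.09 0.03 0.62 0;85 0.09 0.03 0.62 0;85 0 0 0 0")

```text
t: 34.73
tcp_pos: [0.6983, 0.0423, 0.0929]
tool_rot: [0.787, 0.615, -0.04, 0.025]
force: [-0.0, -0.4, -1.0]
finger_gap: 0.997
gripper_force: 0.0
```

send_rows(commands="50 0 0 0 0;50 0 0 0 0;50 0 0 0 0;50 0 0 0 0;50 0 0 0 0;50 0 0 0 0", grip_force=40)

```text
t: 35.23
tcp_pos: [0.6975, 0.0428, 0.0976]
tool_rot: [0.788, 0.614, -0.04, 0.025]
force: [-6.7, 2.0, 3.4]
finger_gap: 0.659
gripper_force: 43.5
```

```bash
python3 -c "from h import *;st()"
```

```text
t 35.23 clampTCP mm [96.6 -0.3 97.6] tilt -0.4 
axes in clamp
 [[-0.043  0.999 -0.006]
 [ 0.995  0.042 -0.094]
 [-0.094 -0.01  -0.996]] 
q [-0.061  0.802  1.303 -0.103  1.066  0.237] F [-7.   0.   3.4] gap 0.6589499895989672 gf 43.46446394920349
```

Gripped: the gap of 56 mm matches the cap. Now turning anticlockwise, which is negative spin.

send_rows(commands="50 0 0 0 -0.7;50 0 0 0 -0.7;50 0 0 0 -0.7;50 0 0 0 -0.7;50 0 0 0 -0.7;50 0 0 0 -0.7;50 0 0 0 -0.7;50 0 0 0 -0.7;50 0 0 0 0")

```text
t: 35.98
tcp_pos: [0.6989, 0.0428, 0.0978]
tool_rot: [0.653, 0.756, -0.043, 0.018]
force: [-6.6, 1.9, 2.1]
finger_gap: 0.666
gripper_force: 43.6
```

```bash
python3 -c "
from h import *;st();print(readout.sense()['ft_torque'])"
```

```text
t 35.98 clampTCP mm [97.9  0.1 97.8] tilt -0.2 
axes in clamp
 [[-0.421  0.907 -0.003]
 [ 0.903  0.419 -0.093]
 [-0.083 -0.042 -0.996]] 
q [-0.061  0.802  1.303 -0.103  1.063 -0.156] F [-6.9 -0.1  2.1] gap 0.6659978274699481 gf 43.55781018733978
[0.32279844 0.20217597 0.11625474]
```

send_rows(commands="50 0 0 0 -1;50 0 0 0 -1;50 0 0 0 -1;50 0 0 0 -1;50 0 0 0 -1;50 0 0 0 -1;50 0 0 0 -1;50 0 0 0 -1;50 0 0 0 -1;50 0 0 0 -1;50 0 0 0 -1;50 0 0 0 -1;50 0 0 0 -1;50 0 0 0 -1;50 0 0 0 -1;50 0 0 0 -1;50 0 0 0 -1;50 0 0 0 0;50 0 0 0 0")

```text
t: 37.57
tcp_pos: [0.7013, 0.0451, 0.0988]
tool_rot: [0.119, 0.992, -0.043, -0.006]
force: [-2.5, 5.6, 3.9]
finger_gap: 0.661
gripper_force: 44.5
```

send_rows(commands="85 0 0 0 0;85 0 0 0 0;85 0 0 0 0;85 0 0 0 0")

```text
t: 37.9
tcp_pos: [0.701, 0.0415, 0.0973]
tool_rot: [0.119, 0.992, -0.046, -0.007]
force: [0.0, 0.5, -0.8]
finger_gap: 0.995
gripper_force: 0.0
```

```bash
python3 -c "
from h import *;st()"
```

```text
t 37.9 clampTCP mm [100.3  -0.6  97.3] tilt 0.1 
axes in clamp
 [[-0.999 -0.049  0.002]
 [-0.049  0.994 -0.094]
 [ 0.003 -0.094 -0.996]] 
q [-0.062  0.804  1.3   -0.105  1.059 -1.341] F [-0.1  0.5 -0.8] gap 0.9949275428606916 gf 0.0
```

send_rows(commands="85 0 -0.09 -1 0;85 0 -0.09 -1 0;85 0 -0.09 -1 0;85 0 -0.09 -1 0;85 0 -0.09 -1 0;85 0 -0.09 -1 0;85 0 -0.09 -1 0;85 0 -0.09 -1 0;0 -0.97 0.23 0 0;0 -0.97 0.23 0 0;0 -0.97 0.23 0 0;0 -0.97 0.23 0 0;0 -0.97 0.23 0 0;0 -0.97 0.23 0 0;0 -0.97 0.23 0 0;0 -0.97 0.23 0 0;0 -0.97 0.23 0 0;0 -0.97 0.23 0 0")

```text
t: 39.4
tcp_pos: [0.9014, 0.0404, 0.2525]
tool_rot: [0.119, 0.992, -0.046, -0.008]
force: [0.2, 0.6, 0.7]
finger_gap: 0.003
gripper_force: 0.0
```

send_rows(commands="0 -0.97 0.23 0 0;0 -0.97 0.23 0 0;0 -0.97 0.23 0 0;0 -0.97 0.23 0 0;0 -0.97 0.23 0 0;0 -0.97 0.23 0 0;0 -0.97 0.23 0 0;0 -0.97 0.23 0 0;0 -0.97 0.23 0 0;0 -0.97 0.23 0 0;0 -0.97 0.23 0 0;0 -0.97 0.23 0 0;0 -0.97 0.23 0 0;0 -0.97 0.23 0 0;0 -0.97 0.23 0 0;0 -0.97 0.23 0 0;0 0 0 0 0")

```text
t: 40.82
tcp_pos: [0.9901, 0.0266, 0.2104]
tool_rot: [0.115, 0.99, -0.032, 0.082]
force: [0.6, -0.6, -0.0]
finger_gap: -0.001
gripper_force: 0.0
```

Run:
```python
from h import *
st()
s=cams.snapshot('scene')
a=cv2.resize(s['pixels'][180:330,220:400],None,fx=4,fy=4,interpolation=cv2.INTER_CUBIC)[:,:,::-1]
cv2.imwrite('pics/turned.png',cv2.convertScaleAbs(a,alpha=1.3,beta=10))
```

```text
t 40.82 clampTCP mm [381.7  67.3 210.4] tilt 9.9 
axes in clamp
 [[-0.984 -0.053  0.172]
 [-0.06   0.998 -0.034]
 [-0.169 -0.044 -0.985]] 
q [-0.064  1.136  0.219 -0.072  1.626 -1.414] F [ 0.7 -0.4 -0. ] gap -0.0010454985613501222 gf 0.0
```

View pics/turned.png

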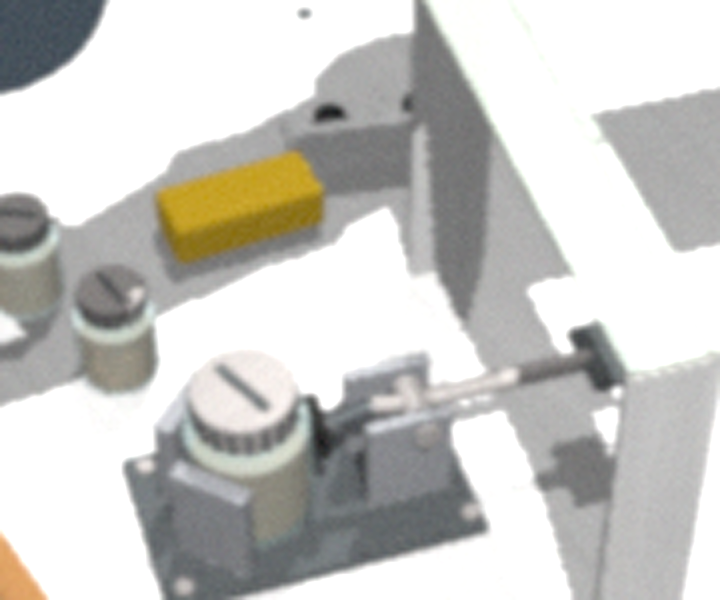

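The slot now runs from (218,367) to (268,408), turned by roughly 90°, and the lever is still down at (590,355). I'll keep stretching to build the tilt.

send_rows(commands="0 -0.97 0.23 0 0;0 -0.97 0.23 0 0;0 -0.97 0.23 0 0;0 -0.97 0.23 0 0;0 -0.97 0.23 0 0;0 -0.97 0.23 0 0;0 -0.97 0.23 0 0;0 -0.97 0.23 0 0;0 -0.97 0.23 0 0;0 -0.97 0.23 0 0;0 -0.97 0.23 0 0;0 -0.97 0.23 0 0;0 -0.97 0.23 0 0;0 -0.97 0.23 0 0;0 -0.97 0.23 0 0;0 -0.97 0.23 0 0;0 -0.97 0.23 0 0;0 -0.97 0.23 0 0;0 -0.97 0.23 0 0;0 -0.97 0.23 0 0")

```text
t: 42.53
tcp_pos: [1.057, 0.0194, 0.245]
tool_rot: [0.107, 0.973, -0.013, 0.205]
force: [-0.1, -0.1, 0.2]
finger_gap: 0.001
gripper_force: 0.0
```

send_rows(commands="0 -0.97 0.23 0 0;0 -0.97 0.23 0 0;0 -0.97 0.23 0 0;0 -0.97 0.23 0 0;0 -0.97 0.23 0 0;0 -0.97 0.23 0 0;0 -0.97 0.23 0 0;0 -0.97 0.23 0 0;0 -0.97 0.23 0 0;0 -0.97 0.23 0 0;0 -0.97 0.23 0 0;0 -0.97 0.23 0 0;0 0 0 0 0")

```text
t: 43.62
tcp_pos: [1.084, 0.0196, 0.3059]
tool_rot: [0.102, 0.955, -0.003, 0.277]
force: [0.2, 0.4, 1.4]
finger_gap: 0.001
gripper_force: 0.0
```

Run:
```python
from h import *
st()
s=cams.snapshot('scene')
def ang(p,q,sc,off):
    a=[plane(s,np.array(x)/sc+off,.108) for x in(p,q)];d=a[1]-a[0];return np.degrees(np.arctan2(d[1],d[0]))
print(ang((200,412),(255,380),3.7,[220,170]),ang((218,367),(268,408),4,[220,180]))
```

```text
t 43.62 clampTCP mm [473.7  87.2 305.9] tilt 31.8 
axes in clamp
 [[-0.847 -0.09   0.524]
 [-0.049  0.995  0.091]
 [-0.529  0.051 -0.847]] 
q [-0.079  1.076  0.218 -0.02   1.287 -1.437] F [0.1 0.5 1.4] gap 0.0010203886007809258 gf 0.0
-176.08284817275396 99.42916906022575
```

The cap turned about 90°. Now to the approach pose behind the guard for the flick.

send_rows(commands="0 0.94 -0.05 -0.64 0;0 0.94 -0.05 -0.64 0;0 0.94 -0.05 -0.64 0;0 0.94 -0.05 -0.64 0;0 0.94 -0.05 -0.64 0;0 0.94 -0.05 -0.64 0;0 0.94 -0.05 -0.64 0;0 0.94 -0.05 -0.64 0;0 0.94 -0.05 -0.64 0;0 0.94 -0.05 -0.64 0;0 0.94 -0.05 -0.64 0;0 0.94 -0.05 -0.64 0;0 0.94 -0.05 -0.64 0;0 0.94 -0.05 -0.64 0;0 0.94 -0.05 -0.64 0;0 0.94 -0.05 -0.64 0;0 0.94 -0.05 -0.64 0;0 0.94 -0.05 -0.64 0;0 0.94 -0.05 -0.64 0;0 0.94 -0.05 -0.64 0")

```text
t: 45.33
tcp_pos: [0.6327, 0.0888, 0.3219]
tool_rot: [0.102, 0.956, -0.003, 0.275]
force: [-0.1, -0.8, 0.1]
finger_gap: 0.0
gripper_force: 0.0
```

```bash
python3 -c "
from h import *;st()"
```

```text
t 45.33 clampTCP mm [ 21.4  25.4 321.9] tilt 31.6 
axes in clamp
 [[-0.849 -0.089  0.521]
 [-0.049  0.995  0.09 ]
 [-0.527  0.051 -0.849]] 
q [-0.009  0.299  1.709 -0.103  0.581 -1.297] F [ 0.1 -0.8  0.1] gap 0.0003611301484883013 gf 0.0
```

send_rows(commands="0 0.98 -0.05 -0.64 0;0 0.98 -0.05 -0.64 0;0 0.98 -0.05 -0.64 0;0 0.98 -0.05 -0.64 0;0 0.98 -0.05 -0.64 0;0 0.98 -0.05 -0.64 0;0 0.98 -0.05 -0.64 0;0 0.98 -0.05 -0.64 0;0 0.53 -0.05 0.85 0;0 0.53 -0.05 0.85 0;0 0.53 -0.05 0.85 0;0 0.53 -0.05 0.85 0;0 0.53 -0.05 0.85 0;0 0.53 -0.05 0.85 0;0 0.53 -0.05 0.85 0;0 0 0 0 0")

```text
t: 46.67
tcp_pos: [0.4494, 0.1142, 0.2083]
tool_rot: [0.103, 0.955, -0.009, 0.276]
force: [0.3, 0.2, 1.0]
finger_gap: -0.002
gripper_force: 0.0
```

```bash
python3 -c "
from h import *;st()"
```

```text
t 46.67 clampTCP mm [-161.6   -2.3  208.3] tilt 31.8 
axes in clamp
 [[-0.847 -0.084  0.526]
 [-0.05   0.996  0.079]
 [-0.53   0.041 -0.847]] 
q [ 0.081  0.294  2.222 -0.988  0.139 -0.324] F [0.2 0.3 1. ] gap -0.001650911437335115 gf 0.0
```

send_rows(commands="0 -0.02 -0.92 -0.04 0;0 -0.02 -0.92 -0.04 0;0 -0.02 -0.92 -0.04 0;0 -0.02 -0.92 -0.04 0;0 -0.02 -0.92 -0.04 0;0 -0.02 -0.92 -0.04 0;0 -0.02 -0.92 -0.04 0;0 0 0 0 0;0 0.38 0 0.62 0;0 0.38 0 0.62 0;0 0.38 0 0.62 0;0 0 0 0 0")

```text
t: 47.67
tcp_pos: [0.4372, 0.0229, 0.1897]
tool_rot: [0.109, 0.959, -0.024, 0.26]
force: [0.1, 0.1, 0.1]
finger_gap: -0.002
gripper_force: 0.0
```

```bash
python3 -c "
from h import *;st()"
```

```text
t 47.67 clampTCP mm [-147.4  -93.3  189.7] tilt 30.2 
axes in clamp
 [[-0.862 -0.065  0.503]
 [-0.05   0.998  0.042]
 [-0.505  0.011 -0.863]] 
q [-2.040e-01  3.080e-01  2.304e+00 -4.930e-01  1.000e-03 -1.056e+00] F [0.1 0.1 0.1] gap -0.0016542748003008092 gf 0.0
```

send_rows(commands="0 -0.55 0 -0.83 0;0 -0.55 0 -0.83 0;0 -0.55 0 -0.83 0;0 -0.32 -0.93 -0.87 0;0 -0.32 -0.93 -0.87 0;0 -0.1 -0.93 -0.2 0;0 -0.1 -0.93 -0.2 0;0 -0.1 -0.93 -0.2 0;0 0 -0.93 0 0;0 0 0 0 0")

```text
t: 48.5
tcp_pos: [0.4066, -0.0897, 0.2824]
tool_rot: [0.113, 0.958, -0.032, 0.262]
force: [0.5, -0.1, -0.2]
finger_gap: 0.004
gripper_force: 0.0
```

```bash
python3 -c "
from h import *;st()"
```

```text
t 48.5 clampTCP mm [-144.8 -210.   282.4] tilt 30.5 
axes in clamp
 [[-0.86  -0.052  0.508]
 [-0.046  0.999  0.025]
 [-0.509 -0.002 -0.861]] 
q [-0.629  0.013  2.222  0.462  0.449 -2.336] F [ 0.5  0.1 -0.2] gap 0.003854439767462626 gf 0.0
```

send_rows(commands="0 0 0 0 1;0 0 0 0 1;0 0 0 0 1;0 0 0 0 1;0 0 0 0 1;0 0 0 0 1;0 0 0 0 1;0 0 0 0 1;0 0 0 0 1;0 0 0 0 1;0 0 0 0 1;0 0 0 0 1;0 0 0 0 1;0 0 0 0 1;0 0 0 0 1;0 0 0 0 1;0 0 0 0 1;0 0 0 0 1;0 0 0 0 1;0 0 0 0 1")

```text
t: 50.17
tcp_pos: [0.4058, -0.0857, 0.2811]
tool_rot: [0.702, 0.662, 0.144, 0.218]
force: [1.1, -0.3, -0.7]
finger_gap: -0.002
gripper_force: 0.0
```

send_rows(commands="0 0 0 0 1;0 0 0 0 1;0 0 0 0 1;0 0 0 0 1;0 0 0 0 1;0 0 0 0 1;0 0 0 0 1;0 0 0 0 1;0 0 0 0 1;0 0 0 0 1;0 0 0 0 1;0 0 0 0 1;0 0 0 0 1;0 0 0 0 1;0 0 0 0 1;0 0 0 0 1;0 0 0 0 1;0 0 0 0 1;0 0 0 0 1;0 0 0 0 1")

```text
t: 51.83
tcp_pos: [0.4058, -0.0857, 0.2811]
tool_rot: [0.964, 0.055, 0.251, 0.074]
force: [-0.2, -0.1, -1.0]
finger_gap: 0.001
gripper_force: 0.0
```

send_rows(commands="0 0 0 0 1;0 0 0 0 1;0 0 0 0 1;0 0 0 0 1;0 0.47 0 0.8 0;0 0.47 0 0.8 0;0 0.47 0 0.8 0;0 0.47 0 0.8 0;0 -0.47 0 0.8 0")

```text
t: 52.58
tcp_pos: [0.4738, -0.1009, 0.2281]
tool_rot: [0.961, -0.077, 0.262, 0.041]
force: [1.1, 0.4, -0.4]
finger_gap: -0.002
gripper_force: 0.0
```

```bash
python3 -c "
from h import *;st()"
```

```text
t 52.58 clampTCP mm [ -77.1 -201.6  228.1] tilt 30.8 
axes in clamp
 [[ 0.851  0.117  0.511]
 [ 0.121 -0.992  0.026]
 [ 0.51   0.039 -0.859]] 
q [-0.534  0.245  2.169  0.632  0.257  0.62 ] F [ 1.   0.7 -0.4] gap -0.002433983139782963 gf 0.0
```

send_rows(commands="0 -0.9 -0.05 -0.4 0;0 -0.9 -0.05 -0.4 0;0 -0.9 -0.05 -0.4 0;0 -0.45 -0.05 0.8 0;0 -0.45 -0.05 0.8 0;0 -0.45 -0.05 0.8 0;0 -0.45 -0.05 0.8 0;0 0 0 0 0")

```text
t: 53.25
tcp_pos: [0.4162, -0.0813, 0.1874]
tool_rot: [0.961, -0.076, 0.263, 0.031]
force: [-0.6, 0.5, -0.5]
finger_gap: 0.002
gripper_force: 0.0
```

```bash
python3 -c "
from h import *;st()"
```

```text
t 53.25 clampTCP mm [-138.  -199.2  187.4] tilt 30.6 
axes in clamp
 [[ 0.852  0.125  0.509]
 [ 0.117 -0.992  0.047]
 [ 0.511  0.019 -0.86 ]] 
q [-0.605  0.301  2.362  1.67   0.206 -0.496] F [-0.7  0.3 -0.5] gap 0.0017683010766319793 gf 0.0
```

send_rows(commands="0 -0.17 -0.85 0.36 0;0 -0.17 -0.85 0.36 0;0 -0.17 -0.85 0.36 0;0 -0.17 -0.85 0.36 0;0 -0.17 -0.85 0.36 0;0 -0.17 -0.85 0.36 0;0 0 0 0 0")

```text
t: 53.83
tcp_pos: [0.4337, -0.0098, 0.1545]
tool_rot: [0.96, -0.074, 0.267, 0.028]
force: [-0.3, -0.3, -0.0]
finger_gap: -0.003
gripper_force: 0.0
```

```bash
python3 -c "
from h import *;st()"
```

```text
t 53.83 clampTCP mm [-141.5 -125.7  154.5] tilt 31.0 
axes in clamp
 [[ 0.847  0.13   0.515]
 [ 0.119 -0.991  0.055]
 [ 0.517  0.015 -0.856]] 
q [-0.337  0.429  2.379  2.766  0.22  -1.365] F [-0.2 -0.4 -0. ] gap -0.0031527295735898323 gf 0.0
```

send_rows(commands="0 -0.29 -0.73 0.5 0;0 -0.29 -0.73 0.5 0;0 -0.29 -0.73 0.5 0;0 -0.29 -0.73 0.5 0;0 -0.29 -0.73 0.5 0;0 -0.29 -0.73 0.5 0;0 -0.29 -0.73 0.5 0;0 -0.29 -0.73 0.5 0;0 0 0 0 0")

```text
t: 54.58
tcp_pos: [0.4552, 0.104, 0.0597]
tool_rot: [0.96, -0.073, 0.268, 0.027]
force: [-0.0, -0.2, -0.1]
finger_gap: -0.002
gripper_force: 0.0
```

```bash
python3 -c "
from h import *;st()"
```

```text
t 54.58 clampTCP mm [-153.1  -10.5   59.7] tilt 31.1 
axes in clamp
 [[ 0.846  0.133  0.516]
 [ 0.12  -0.991  0.058]
 [ 0.519  0.013 -0.855]] 
q [ 0.062  0.747  2.319  3.415  0.473 -1.636] F [ 0.  -0.2 -0.1] gap -0.0018217006161399402 gf 0.0
```

send_rows(commands="0 -0.27 -0.15 0.48 0;0 -0.27 -0.15 0.48 0;0 0 0 0 0;0 0.31 0.05 0.19 0;0 0.31 0.05 0.19 0;0 0.31 0.05 0.19 0;0 0 0 0 0")

```text
t: 55.17
tcp_pos: [0.4779, 0.0992, 0.0396]
tool_rot: [0.96, -0.076, 0.268, 0.029]
force: [-1.1, 0.3, 0.2]
finger_gap: -0.0
gripper_force: 0.4
```

```bash
python3 -c "
from h import *;st()"
```

```text
t 55.17 clampTCP mm [-130.1   -8.6   39.6] tilt 31.2 
axes in clamp
 [[ 0.846  0.126  0.517]
 [ 0.116 -0.992  0.052]
 [ 0.52   0.016 -0.854]] 
q [ 0.049  0.796  2.269  3.412  0.474 -1.64 ] F [-1.1  0.   0.2] gap -0.000361130603592755 gf 0.38824581213702913
```

Light contact with the paddle end. Lifting straight up.

send_rows(commands="0 0.21 0 -0.34 0;0 0.21 0 -0.34 0;0 0.21 0 -0.34 0;0 0.21 0 -0.34 0")

```text
t: 55.5
tcp_pos: [0.4776, 0.1004, 0.0723]
tool_rot: [0.96, -0.075, 0.269, 0.03]
force: [1.5, -0.5, -0.4]
finger_gap: -0.001
gripper_force: 0.0
```

send_rows(commands="0 0.21 0 -0.34 0;0 0.21 0 -0.34 0;0 0.21 0 -0.34 0;0 0 0 0 0")

```text
t: 55.83
tcp_pos: [0.4784, 0.1009, 0.0974]
tool_rot: [0.959, -0.075, 0.271, 0.029]
force: [0.4, -0.3, 0.0]
finger_gap: -0.002
gripper_force: 0.0
```

Run:
```python
from h import *
st()
s=cams.snapshot('scene')
a=cv2.resize(s['pixels'][180:330,220:420],None,fx=3.9,fy=3.9,interpolation=cv2.INTER_CUBIC)[:,:,::-1]
cv2.imwrite('pics/flick.png',cv2.convertScaleAbs(a,alpha=1.2,beta=10))
b=cv2.imread('pics/turned.png')
```

```text
t 55.83 clampTCP mm [-130.1   -6.8   97.4] tilt 31.5 
axes in clamp
 [[ 0.844  0.127  0.521]
 [ 0.117 -0.992  0.053]
 [ 0.524  0.016 -0.852]] 
q [ 0.054  0.624  2.252  3.576  0.3   -1.813] F [ 0.4 -0.2  0. ] gap -0.001941438479406945 gf 0.0
```

I've used all my picture views, so I'll check the lever numerically by locating the dark paddle end. From the earlier pictures it sat at about (360,252) when up and (368,269) when locked.

Run:
```python
from h import *
s=cams.snapshot('scene')['pixels']; z=cv2.imread('pics/scene0.png')[:,:,::-1]
def blob(im,th):
    g=cv2.cvtColor(im.copy(),cv2.COLOR_RGB2GRAY)[238:290,345:378]; m=(g<th).astype(np.uint8)
    n,l,st,c=cv2.connectedComponentsWithStats(m)
    return [(st[i,4],(c[i]+[345,238]).round(1).tolist()) for i in range(1,n) if st[i,4]>8]
for th in(35,45,60):print(th,'start',blob(z,th),'now',blob(s,th))
# cap & jar relative image difference
for n,(y0,y1,x0,x1) in dict(bar=(245,300,318,362),jar=(260,325,258,305)).items():
    print(n,np.abs(s[y0:y1,x0:x1].astype(int)-z[y0:y1,x0:x1]).mean())
```

```text
35 start [(np.int32(19), [358.4, 247.1]), (np.int32(21), [362.2, 254.6])] now [(np.int32(15), [362.5, 255.3])]
45 start [(np.int32(62), [360.6, 251.5])] now [(np.int32(54), [360.9, 251.6])]
60 start [(np.int32(122), [358.4, 253.4])] now [(np.int32(79), [360.6, 251.8]), (np.int32(13), [352.1, 257.7])]
bar 23.134159779614325
jar 6.4672122204037095
```

The lever is back up: the paddle blob is at (360.9,251.6), against (360.6,251.5) at the start. The fingers are free. I'll let it settle and hand in.

send_rows(commands="0 -0.5 0 -0.3 0;0 -0.5 0 0 0;0 0 0 0 0;0 0 0 0 0;0 0 0 0 0;0 0 0 0 0")

```text
t: 56.43
tcp_pos: [0.4584, 0.1038, 0.0896]
tool_rot: [0.96, -0.075, 0.269, 0.03]
force: [-0.1, -0.1, -0.3]
finger_gap: -0.002
gripper_force: 0.0
```

```bash
python3 -c "
from h import *;st()
from station import sign_off
print(sign_off())"
```

```text
t 56.43 clampTCP mm [-150.    -9.7   89.6] tilt 31.2 
axes in clamp
 [[ 0.846  0.127  0.518]
 [ 0.117 -0.992  0.052]
 [ 0.52   0.017 -0.854]] 
q [ 0.066  0.65   2.299  3.519  0.364 -1.739] F [-0.1 -0.1 -0.3] gap -0.0018911904298867385 gf 0.0
the job is handed in; nothing more can be done
None
```

I locked the lever down, turned the cap about 90° anticlockwise with the jar clamped, flicked the lever back up and handed in at about 56 s of the 72 s; no verdict was returned, and I did not measure the jar's pose or the bystanders at the end.

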